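Mount the copper lap on the arbor and free the spindle

TASK

Fit the copper polishing lap onto the little lap arbor: turn it so that its three holes match the three studs of the hub and lower it in the grip until it lies flush on the hub, without letting it drop. Then push the red-knobbed brake lever away, over its stiff detent and fully into the release notch, and leave lap and arbor clear of the hand. Do not shift the powder jar, the whetstone or the roll of tape that lie near them.

Things in the scene. Friction and masses are not known exactly. Their poses are not given: they have to be found in the camera images.
- lap_center (a point): Loose copper lap, 0.45 kg: disc 136 mm across, 12 mm thick, lying flat, with an aluminium grip boss on top; 56 mm tall in all. Point on its axis, 28 mm above its underside; z up. Three 14 mm through holes lie 48 mm from the axis at 0, 120 and 240 deg from x towards y.
- lap_boss (a point): Centre of the lap's grip block, on the axis, 38 mm above the underside of the lap; axes as lap_center. The block spans 20 to 56 mm above the underside, 34 mm wide between its two flats (which face +y and -y: grip here) and 42 mm long along x; below it is a round foot 58 mm wide.
- hub_top (a point): Centre of the flat top of the arbor's steel hub (116 mm across, 48 mm above the bench); the lap's underside goes on it. Three brass studs, 12 mm thick, 18 mm tall (last 6 mm tapering to 5 mm), stand 48 mm from the centre at 0, 120, 240 deg from x towards y; z up. Any of the three fits serves. Its yaw varies; the hub turns only against a drag of about 0.5 N m.
- lever_pivot (a point): Fixed pivot of the brake lever, 38 mm above the bench, 105 mm to the -y side of the hub's axis. Axes of the arbor base (block 140 x 140 mm, 32 mm high; lever bracket and pin reach 123 mm to -y): z up, x roughly away from the robot. The lever swings about y; its top moves along +x for release.
- lever_knob (a point): Centre of the red knob (26 mm in diameter, 26 mm tall) at the top of the brake lever, 95 mm from the pivot; the rod below is 9 mm thick.
- brake_lever (a joint): Brake lever, rad. 0 = brake on, leaning 0.6 rad to the base's -x side (towards the robot); grows as the top goes to +x, up to its stop at 1.1 (leaning 0.5 rad to +x), the release notch. Short of the crest it springs back; the knob resists with up to about 7 N near 0.5; past the detent's crest at 0.94 it snaps to the stop.
- jar_center (a point): Bystander: glass jar of green powder with a tan lid, 51 mm wide, 70 mm tall; point half-way up, z up.
- stone_center (a point): Bystander: two-coloured whetstone, 34 x 90 x 21 mm (x, y, z), lying flat; point at its centre.
- tape_center (a point): Bystander: roll of tan tape, 100 mm across, 25 mm tall, lying flat; point at its centre.
Not all that is in view belongs to the job. What is meant by the part that bears jar_center is not turquoise, and is the smaller of those in its own colour.

How it is judged:
On the way, in this order (a step that is already met when the one before it is completed fails the run):
1. the lap lies flush on the hub with the three studs through its holes, the brake lever still on the near side of its detent (z of lap_center in the frame of hub_top below 0.0305 m and horizontal distance between lap_center and hub_top below 0.004 m and angle between the z axis of lap_center and the z axis of hub_top, either way round below 0.04 rad and value of joint brake_lever below 0.9 rad), for 0.2 s.
2. the brake lever stands in the release notch, the lap still seated (z of lap_center in the frame of hub_top below 0.0305 m and horizontal distance between lap_center and hub_top below 0.004 m and angle between the z axis of lap_center and the z axis of hub_top, either way round below 0.04 rad and value of joint brake_lever above 1.02 rad), for 0.2 s.
At the end, for the whole second after the job is handed in: The lap lies on the hub within 2.5 mm of flush, within 4 mm of centre and 0.04 rad of level with the hub, all three studs through its holes; the brake lever stands beyond 1.02 rad in its release notch; the jar stands upright; the hand touches nothing (all of step 2 and angle between jar_center's own z axis and vertical below 0.1 rad and contact force between the fingers and anything else below 0.1 N).
It fails at once if the powder jar is pushed more than 30 mm from its place (distance of jar_center from where it was at the start of the episode above 0.03 m).
It fails at once if the whetstone is pushed more than 30 mm from its place (distance of stone_center from where it was at the start of the episode above 0.03 m).
It fails at once if the roll of tape is pushed more than 30 mm from its place (distance of tape_center from where it was at the start of the episode above 0.03 m).
It fails at once if the lap is dropped (moves faster than 0.4 m/s while no finger touches it) (contact force between the fingers and lap below 0.05 N and linear speed of lap above 0.4 m/s).
It also fails if it takes over 51 s, if anything falls off the work surface, if the arm or the gripper's body presses on something with over 40 N, if the wrist force passes 120 N, or if a joint passes its speed limit or range.

ROBOT

A 6-joint arm with a two-finger parallel gripper is mounted at the origin on a cart in front of the work surface, level with it; the furniture and walls round the work are solid. World frame = base frame: x ahead of the robot, y to its left, z up, the work surface at z = 0. Lengths are in m, angles in rad, forces in N, time in s.
With the tool pointing down it reaches from about 0.25 to 0.775 m from the base axis. Payload 8.9 kg.
Tool frame: the origin (TCP) lies midway between the tips of the shut fingers; the grasp point (between the pads) lies 19 mm behind it; z points along the fingers, y is the direction in which the jaws open and shut (so a half turn about z gives the same grasp; the last joint's range is limited). The gripper opens to 85 mm and grips with 20 to 120 N. Pads are 22 mm wide; open, the fingers measure 114 mm over their backs; the gripper's body (76 mm by 85 mm) begins 54 mm behind the grasp point. The pads swing forward as they close: fully open they stand 13 mm farther back than shut.
Start: joints at [-1.425, 0.291, -0.153, 1.127, 0, 1.431], TCP at [0.148, -0.504, 0.231] pointing down, gripper open.
Joint ranges: [-2.52, 2.52], [-0.91, 1.74], [-1.3, 1.37], [-1.96, 2.02], [-1.52, 1.47], [-3.14, 3.14]. Speed limits (rad/s): [2.22, 2.22, 2.79, 3.14, 3.14, 3.14].

INTERFACE

Orientations are given as a unit quaternion [w, x, y, z].
In Python, from cell import bot, get_image gives the robot as it stands.
- The arm moves only by the shell command python3 -m creep 'ROWS' [OPENING] [FORCE]. ROWS is text: rows parted by semicolons, each of 6 numbers parted by spaces: the shift along the tool's x, y, z in mm, then the turn, a rotation vector about the tool's x, y, z in rad. In form: dx dy dz ax ay az; .... A call has 1 to 20 rows; each row is the pose to reach, as a shift and turn from the pose commanded when the call began, along the tool's axes at that moment; what a row does not reach only later rows make up. A row lasts 1/10 s, in which the tool goes at most 50 mm and 8.59 degrees, less where a joint would pass 70% of its speed; a pose out of reach is approached as far as the arm can. A call with a gripper value outside its range is refused whole. OPENING is the finger opening in mm, from 0 to 85.4, set as the call begins (- or left out, the last holds). The fingers move at their own pace and stop on an object; FORCE is the grip in N (left out, the last holds). Time passes only in rows, so rows that repeat a pose let the fingers close. It gives the time, the measured TCP pose, the force and the opening at its end, in the units of the state.
- bot.get_obs(): the state, without advancing time (a new reading comes with each control period).
- get_image(name): name is "scene" or "side" or "wrist"; returns a dict with "color" (480x640x3 uint8, red, green, blue), "z_map" (480x640 float32, m along the optical axis (not along the pixel's ray), 0 where there is no reading), "fx", "fy", "cx", "cy" (pixels), "extrinsics" (4x4, takes a point from camera to world coordinates); the wrist camera has in their place "mount" (4x4, takes a point from camera to tool coordinates, whose origin is the TCP and whose axes are the flange's). Camera axes: x right, y down, z forward; pixel columns grow to the right and rows downward; lengths in m; the calibration is good to about 2 mm. A picture is of the moment at which its call begins: read the wrist's pose just before it.
- bot.finish_job(): hands the job in, once; it reports no verdict.
The state is a dict: "time": time; "qpos": joint angles; "dq": joint speeds; "tau": joint torques, N m; "ee_pos": TCP position; "ee_rot": TCP orientation; "force": force on the tool from outside, world axes, zero at the start; "ft_torque": the same for the moment, N m; "width": finger opening in m.
Only numpy, scipy, OpenCV 4.12 (cv2) and the standard library are available. Lean on these libraries where they do the work, as an engineer would, in place of code of your own. Each camera call takes 0.05 s, during which the arm holds its last target.

## Working session

There is one attempt and no reset: what is moved stays moved. The work goes in short steps, Python scripts to look and compute and a shell command to move; the robot and the scene stay as the last step left them, time stands still between calls to the robot, and variables do not carry over. Pictures are saved under pics/ and viewed, and the job is handed in when it is done.

```bash
ls; mkdir -p pics
python3 - <<'E'
from cell import bot,get_image
import cv2,numpy as np
print(bot.get_obs())
for n in("scene","side","wrist"):
    d=get_image(n); cv2.imwrite(f"pics/{n}0.png",d["color"][:,:,::-1]); np.savez(f"{n}0.npz",**d)
    print(n,d["fx"],d["fy"],d["cx"],d["cy"],d.get("extrinsics",d.get("mount")))
E
```

```text
pics
{'time': 0.0, 'qpos': array([-1.42529676e+00,  2.91280996e-01, -1.54123291e-01,  1.12669493e+00,
        6.88767691e-06,  1.43149827e+00]), 'dq': array([ 0.00074886, -0.00102144,  0.00045316, -0.00127183,  0.00071856,
       -0.00278365]), 'tau': array([-9.48464049e-06, -5.37146473e+01,  3.31368792e+01,  1.57521194e-02,
       -9.61961450e-05, -4.35574009e-06]), 'ee_pos': array([ 0.14744884, -0.50341573,  0.23073306]), 'ee_rot': array([-6.51451575e-04,  9.89878200e-01,  1.41918023e-01,  1.42385558e-06]), 'force': array([ 0.86652392, -0.32186965, -0.64416046]), 'ft_torque': array([ 0.01173334, -0.03986495,  0.07431594]), 'width': 0.08573988292460168}
scene 552.5563246583421 552.5563246583421 314.54966772559334 233.14891075589387 [[-0.78128773 -0.41172854  0.46911522  0.04754689]
 [-0.62381561  0.4897155  -0.60912463  0.62154236]
 [ 0.021061   -0.768543   -0.6394514   0.81935511]
 [ 0.          0.          0.          1.        ]]
side 442.98516405787524 442.98516405787524 324.83158544002066 236.41531253248127 [[-0.99324588 -0.06490269  0.09617834  0.45655652]
 [-0.11597327  0.52973402 -0.84019764  0.81892471]
 [ 0.00358215 -0.84567695 -0.53368311  0.67369299]
 [ 0.          0.          0.          1.        ]]
wrist 335.30947593789256 335.30947593789256 312.268467559111 232.5915055739165 [[-1.75101728e-04 -9.61242623e-01 -2.75703808e-01  7.05114391e-02]
 [ 9.99998536e-01 -6.37558232e-04  1.58774258e-03 -1.02560327e-03]
 [-1.70198307e-03 -2.75703127e-01  9.61241327e-01 -1.43154141e-01]
 [ 0.00000000e+00  0.00000000e+00  0.00000000e+00  1.00000000e+00]]
```

View pics/scene0.png

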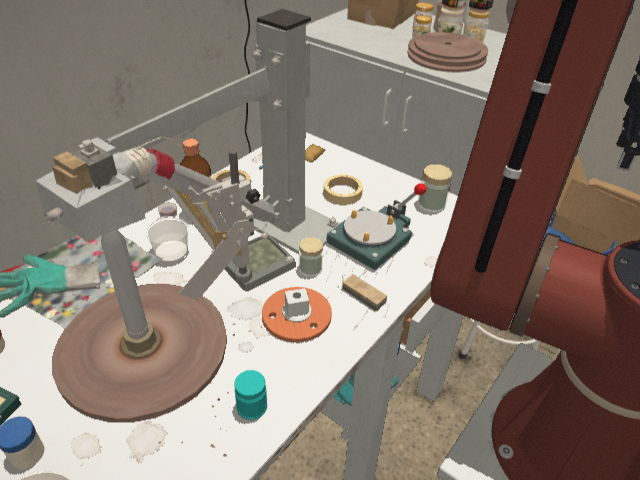

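View pics/side0.png

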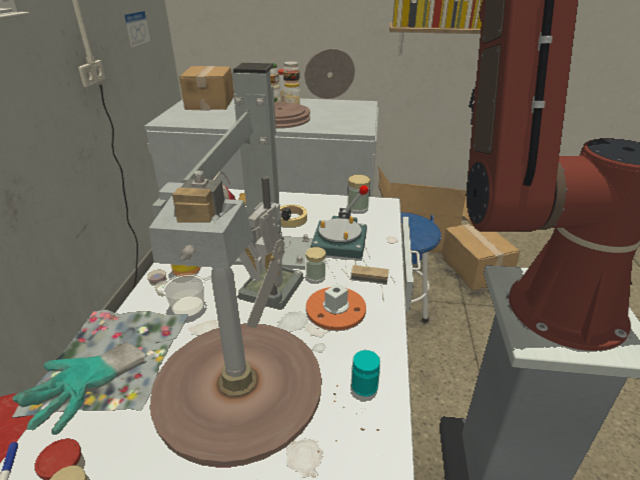

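View pics/wrist0.png

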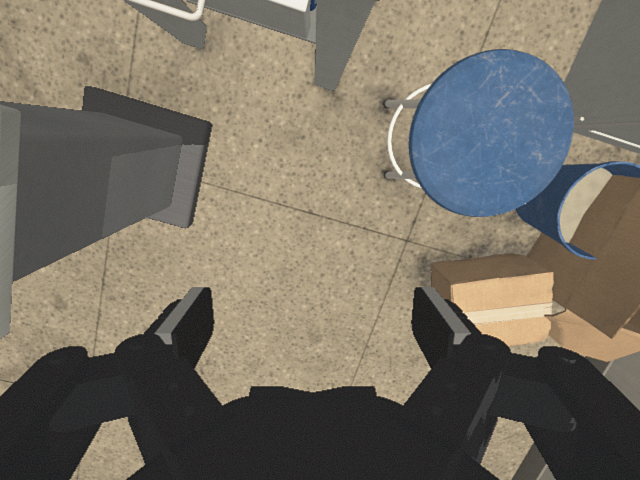

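The scene picture shows the lap (orange) at (297,312) with its boss at (296,298). The hub is at (370,226), the red knob at (420,188), the small jar at (311,255), the stone at (364,291) and the tape at (343,188). Next I convert these to world positions.

```bash
cat > h.py <<'E'
import numpy as np,cv2
from scipy.spatial.transform import Rotation as R
def load(n): return dict(np.load(n+".npz"))
def cloud(d,E=None):
    z=d["z_map"]; v,u=np.mgrid[:480,:640]
    p=np.stack([(u-d["cx"])/d["fx"]*z,(v-d["cy"])/d["fy"]*z,z,np.ones_like(z)],-1)
    E=d["extrinsics"] if E is None else E
    return (p@E.T)[...,:3]
def toolT(o):
    T=np.eye(4);q=o["ee_rot"];T[:3,:3]=R.from_quat([q[1],q[2],q[3],q[0]]).as_matrix();T[:3,3]=o["ee_pos"];return T
def ray(d,E,u,v,h):
    r=E[:3,:3]@np.array([(u-d["cx"])/d["fx"],(v-d["cy"])/d["fy"],1]);c=E[:3,3];return c+r*(h-c[2])/r[2]
def proj(d,E,p):
    q=np.linalg.inv(E)@np.append(p,1);return np.array([d["fx"]*q[0]/q[2]+d["cx"],d["fy"]*q[1]/q[2]+d["cy"]])
E
python3 - <<'E'
from h import *
for n,pts in(("scene",dict(lap=(285,325),boss=(296,294),hub=(370,226),knob=(420,188),jarlid=(311,244),stone=(364,288),tape=(343,200),bigjar=(437,172),post=(283,20),postb=(285,215),beam=(200,110),head=(75,190),wheel=(180,390),teal=(251,378),fork=(240,190),tray=(260,262),holder=(232,165))),("side",dict(boss=(337,290),hub=(340,231),knob=(363,190),jarlid=(316,255),stone=(370,272),beam=(225,145),fork=(270,230),holder=(266,190),slant=(262,290)))):
    d=load(n+"0");c=cloud(d)
    for k,(u,v) in pts.items(): print(n,k,c[v,u].round(4))
    hsv=cv2.cvtColor(d["color"],cv2.COLOR_RGB2HSV)
    w=(c[...,2]>0.005)&(c[...,2]<.6)&(abs(c[...,1])<.7)&(c[...,0]>.2)&(c[...,0]<1.1)
    # height map
    if n=="scene":H=np.zeros((120,120))
    ix=((c[w][:,0]-.1)*100).astype(int);iy=((c[w][:,1]+.6)*100).astype(int)
    ok=(ix>=0)&(ix<120)&(iy>=0)&(iy<120)
    np.maximum.at(H,(ix[ok],iy[ok]),c[w][ok][:,2])
im=(np.clip(H/.4,0,1)*255).astype(np.uint8)
im=cv2.applyColorMap(cv2.resize(im[::-1,::-1],None,fx=5,fy=5,interpolation=0),cv2.COLORMAP_JET)
for i in range(0,120,10):
    cv2.line(im,(0,600-5*i),(600,600-5*i),(255,255,255),1);cv2.putText(im,"x%.1f"%(.1+i/100),(0,600-5*i),0,.35,(255,255,255))
    cv2.line(im,(600-5*i,0),(600-5*i,600),(255,255,255),1);cv2.putText(im,"y%.1f"%(-.6+i/100),(600-5*i,10),0,.35,(255,255,255))
cv2.imwrite("pics/H.png",im)
E
```

```text
scene lap [0.5124 0.1022 0.0122]
scene boss [0.5218 0.0584 0.0554]
scene hub [ 0.5352 -0.2133  0.0469]
scene knob [ 0.4739 -0.3046  0.129 ]
scene jarlid [ 0.5818 -0.0611  0.0689]
scene stone [ 0.4479 -0.067   0.0218]
scene tape [ 0.6625 -0.2876  0.0165]
scene bigjar [ 0.4945 -0.4273  0.1   ]
scene post [ 0.7125 -0.1323  0.4791]
scene postb [ 0.6903 -0.1038  0.0652]
scene beam [0.728  0.0671 0.3745]
scene head [0.6618 0.3459 0.3889]
scene wheel [0.5421 0.3315 0.0329]
scene teal [0.448  0.2584 0.0706]
scene fork [0.642  0.0696 0.2488]
scene tray [0.6655 0.0069 0.0166]
scene holder [0.6543 0.0723 0.2973]
side boss [0.5156 0.0651 0.0586]
side hub [ 0.5319 -0.1996  0.0472]
side knob [ 0.4781 -0.3018  0.1233]
side jarlid [ 0.5764 -0.044   0.0715]
side stone [ 0.4454 -0.06    0.0209]
side beam [0.7287 0.0651 0.3798]
side fork [0.6449 0.1055 0.227 ]
side holder [0.6565 0.0695 0.2944]
side slant [0.6574 0.1532 0.116 ]
```

View pics/H.png

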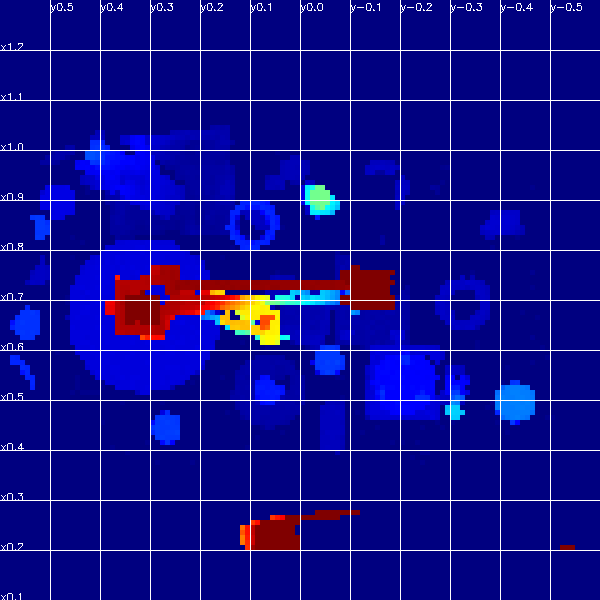

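```bash
python3 -m creep '20 -14 -30 0 0 0; 60 -42 -60 0 0 0.02; 100 -70 -70 0 0 0.05; 140 -98 -70 0 0 0.1; 180 -126 -70 0 0 0.15; 220 -154 -70 0 0 0.2; 260 -182 -70 0 0 0.25; 300 -210 -70 0 0 0.285; 340 -240 -70 0 0 0.285; 380 -270 -70 0 0 0.285; 415 -295 -70 0 0 0.285; 440 -312 -70 0 0 0.285; 451 -320 -70 0 0 0.285; 451 -320 -70 0 0 0.285; 451 -320 -70 0 0 0.285; 451 -320 -70 0 0 0.285'
python3 - <<'E'
from cell import bot,get_image
from h import *
o=bot.get_obs();print(o)
d=get_image("wrist"); cv2.imwrite("pics/w1.png",d["color"][:,:,::-1]); d["E"]=toolT(o)@d["mount"]; np.savez("w1.npz",**d)
E
```

```text
time: 1.75
ee_pos: [0.4898, -0.0711, 0.3013]
ee_rot: [0.0, 1.0, -0.001, -0.0]
force: [0.4, -0.7, -0.5]
width: 0.0856
{'time': 1.75, 'qpos': array([-2.91739860e-01,  2.03635066e-01, -8.51275901e-02,  1.28224586e+00,
       -3.25561976e-04,  2.85145539e+00]), 'dq': array([-0.0028853 , -0.00196909, -0.0011385 , -0.00030498,  0.00367403,
        0.0034543 ]), 'tau': array([ 6.46269768e-01, -4.84635293e+01,  3.43155491e+01, -6.48691901e-03,
        2.06822919e-02, -9.37118864e-03]), 'ee_pos': array([ 0.48978415, -0.07108021,  0.30133338]), 'ee_rot': array([ 1.25506879e-04,  9.99999660e-01, -8.01281061e-04, -1.48329466e-04]), 'force': array([ 0.39307354, -0.74815901, -0.46847488]), 'ft_torque': array([-0.01809843,  0.03985997,  0.01454711]), 'width': 0.0855825789132886}
```

View pics/w1.png

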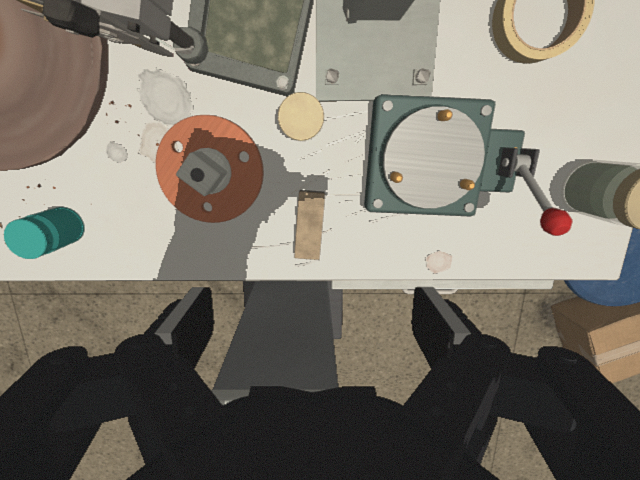

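The wrist view shows the lap's holes at (178,147), (244,157) and (207,207), with its boss near (203,172). The stud tips are at (444,115), (397,177) and (468,184). The jar lid is at (301,116), the stone at (311,225) and the knob at (556,222).

```bash
cat > m.py <<'E'
from h import *
import sys
def comps(mask,amin,amax):
    n,l,s,c=cv2.connectedComponentsWithStats(mask.astype(np.uint8));return [(c[i],s[i]) for i in range(1,n) if amin<=s[i][4]<=amax]
def fit3(P,r=.048):
    # centre+yaw(mod 120deg) of three points 
    P=np.array(P);c=P.mean(0);a=np.arctan2(P[:,1]-c[1],P[:,0]-c[0]);rad=np.linalg.norm(P-c,axis=1)
    y=np.angle(np.exp(3j*a).mean())/3
    return c,y,rad
E
python3 - <<'E'
from m import *
d=load("w1");E=d["E"];c=cloud(d,E);hsv=cv2.cvtColor(d["color"],cv2.COLOR_RGB2HSV)
cv2.imwrite("pics/z1.png",cv2.resize(d["color"][90:230,140:600,::-1],None,fx=1.7,fy=1.7,interpolation=2))
for n,(u,v) in dict(disc=(180,190),boss=(197,182),hub=(430,155),stone=(312,225),lid=(300,116),bench=(340,200),st=(444,114),st2=(397,177),st3=(467,184),knob=(556,222)).items(): print(n,c[v,u].round(4))
h,s,v=[hsv[...,i].astype(int) for i in range(3)]
print(hsv[115,444],hsv[177,397],hsv[155,430],hsv[190,180],hsv[165,180])
E
```

```text
disc [0.4938 0.1004 0.0119]
boss [0.5099 0.0619 0.0573]
hub [ 0.5392 -0.2067  0.0479]
stone [ 0.4492 -0.0703  0.0218]
lid [ 0.5808 -0.0578  0.0701]
bench [ 0.4782 -0.1079  0.001 ]
st [ 0.5829 -0.2119  0.0646]
st2 [ 0.5163 -0.1654  0.0671]
st3 [ 0.508  -0.2459  0.0647]
knob [ 0.4801 -0.3061  0.1305]
[ 17 137 128] [ 17 139 233] [ 21  23 186] [  9 132 108] [  9 138 189]
```

View pics/z1.png

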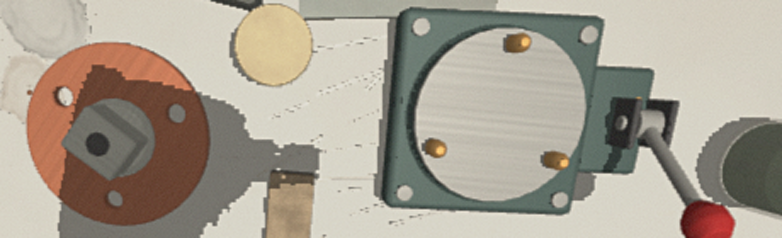

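Run:
```python
from m import *
d=load("w1");E=d["E"]
for nm,px,z in(("lap",[(178,147),(244,156.5),(207.5,207)],.012),("hub",[(441,115),(394.5,177),(465,184)],.066)):
    P=[ray(d,E,u,v,z)[:2] for u,v in px]; c,y,r=fit3(P); print(nm,np.round(P,4).tolist(),c,np.degrees(y),r)
# boss top edges
P=np.array([ray(d,E,140+u/1.7,90+v/1.7,.056)[:2] for u,v in[(86,100),(133,131),(108,180),(62,145)]]);print(P,P.mean(0),np.degrees(np.arctan2(*np.roll(np.diff(P,axis=0),1,1).T)),np.linalg.norm(np.diff(P,axis=0),axis=1))
```

```text
lap [[0.5477, 0.0969], [0.536, 0.0151], [0.4713, 0.0668]] [0.51833087 0.05959372] 51.57901229726823 [0.04746812 0.04781909 0.04753881]
hub [[0.5818, -0.2082], [0.5162, -0.1629], [0.5082, -0.243]] [ 0.53540252 -0.20471593] -5.0257685728759585 [0.04656882 0.04602229 0.04698004]
[[0.54694316 0.06599591]
 [0.52669788 0.0365381 ]
 [0.49358109 0.05631943]
 [0.51748052 0.08518956]] [0.52117566 0.06101075] [-124.49931428  149.14927215   50.38116383] [0.03574401 0.0385749  0.03747889]
```

```bash
python3 -m creep '2 -8 0 0 0 -0.07; 5 -20 0 0 0 -0.21; 8 -35 0 0 0 -0.35; 11 -50 0 0 0 -0.49; 14 -65 0 0 0 -0.63; 17 -80 0 0 0 -0.77; 20 -95 0 0 0 -0.91; 23 -105 0 0 0 -1.05; 26 -115 0 0 0 -1.19; 28 -125 0 0 0 -1.33; 29 -131 0 0 0 -1.47; 29 -131 0 0 0 -1.61; 29 -131 0 0 0 -1.75; 29 -131 0 0 0 -1.89; 29 -131 0 0 0 -2.02; 29 -131 0 0 0 -2.02'
python3 -m creep '0 0 5 0 0 -0.14; 0 0 15 0 0 -0.28; 0 0 30 0 0 -0.42; 0 0 45 0 0 -0.56; 0 0 60 0 0 -0.70; 0 0 75 0 0 -0.84; 0 0 90 0 0 -0.98; 0 0 105 0 0 -1.12; 0 0 120 0 0 -1.26; 0 0 135 0 0 -1.40; 0 0 145 0 0 -1.54; 0 0 151 0 0 -1.68; 0 0 151 0 0 -1.82; 0 0 151 0 0 -1.96; 0 0 151 0 0 -2.022; 0 0 151 0 0 -2.022; 0 0 151 0 0 -2.022; 0 0 151 0 0 -2.022'
python3 - <<'E'
from cell import bot,get_image
from h import *
o=bot.get_obs();print(o["qpos"],o["ee_rot"],o["dq"].round(3))
T=toolT(o);print(np.degrees(np.arctan2(T[1,0],T[0,0])))
d=get_image("wrist"); cv2.imwrite("pics/w2.png",d["color"][:,:,::-1]); d["E"]=toolT(o)@d["mount"]; np.savez("w2.npz",**d)
E
```

```text
time: 3.4
ee_pos: [0.5193, 0.06, 0.3015]
ee_rot: [0.0, 0.532, 0.847, 0.0]
force: [0.0, 0.2, 0.0]
width: 0.0852
time: 5.2
ee_pos: [0.5195, 0.0607, 0.1504]
ee_rot: [0.0, -0.434, 0.901, -0.0]
force: [0.7, -0.1, -0.3]
width: 0.0853
[-2.34916320e-02  3.47358912e-01 -2.96234977e-01  9.27120983e-01
 -9.56833826e-07 -9.20432855e-01] [ 3.60573419e-05 -4.33587892e-01  9.01111280e-01 -1.89421366e-05] [ 0.002  0.001  0.001  0.     0.    -0.014]
-128.6090533690051
```

View pics/w2.png

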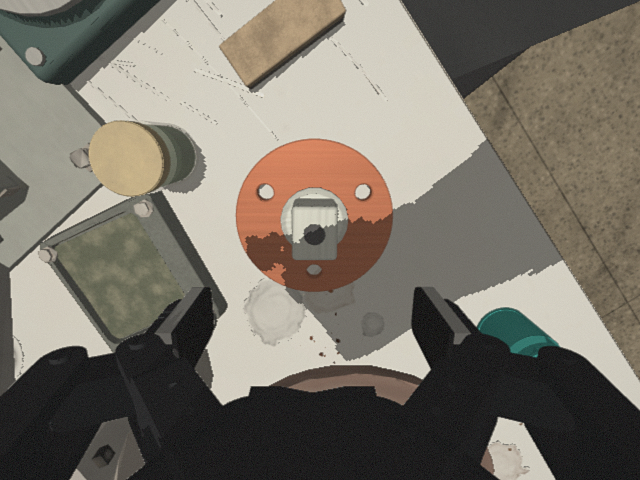

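The wrist view shows the boss squared up with the jaws at (314,228). The holes are at (265,192), (363,192) and (314,270).

Run:
```python
from m import *
d=load("w2");E=d["E"];c=cloud(d,E);hsv=cv2.cvtColor(d["color"],cv2.COLOR_RGB2HSV).astype(int)
m=(hsv[...,0]>4)&(hsv[...,0]<14)&(hsv[...,1]>100)&(c[...,2]<.03)
m[:130]=0;m[300:]=0
cn,_=cv2.findContours(m.astype(np.uint8),cv2.RETR_CCOMP,cv2.CHAIN_APPROX_NONE)
P=[]
for k in cn:
    a=cv2.contourArea(k)
    if 80<a<20000:
        (x,y),ax,an=cv2.fitEllipse(k); print(round(a),x,y,ax, ray(d,E,x,y,.012).round(4))
        if a<400:P.append(ray(d,E,x,y,.012)[:2])
b=max(cn,key=cv2.contourArea);(x,y),_,_=cv2.fitEllipse(cv2.convexHull(b));print("disc",ray(d,E,x,y,.012))
if len(P)==3:cc,y,r=fit3(P);print(cc,np.degrees(y),r)
top=(c[...,2]>.052)&(c[...,2]<.06);top[:190]=0;top[275:]=0;top[:,:280]=0;top[:,350:]=0
p=c[top];print("bosstop z",np.median(p[:,2]),cv2.minAreaRect((p[:,:2]*1000).astype(np.float32)))
cv2.imwrite("pics/z2.png",cv2.resize(d["color"][130:300,220:410,::-1],None,fx=3.5,fy=3.5,interpolation=2))
# two-view height of the hole: w1/w2 triangulation
d1=load("w1");
def rr(d,u,v):
    E=d["E"];r=E[:3,:3]@np.array([(u-d["cx"])/d["fx"],(v-d["cy"])/d["fy"],1]);return E[:3,3],r/np.linalg.norm(r)
for a in[(178,147),(244,156.5),(207.5,207)]:
  for q in P:
    u,v=proj(d,E,np.append(q,.012)); c1,r1=rr(d1,*a);c2,r2=rr(d,u,v)
    s=np.linalg.lstsq(np.stack([r1,-r2],1),c2-c1,rcond=None)[0];x1=c1+s[0]*r1;x2=c2+s[1]*r2
    if np.linalg.norm(x1-x2)<.006: print("tri",((x1+x2)/2).round(4),np.linalg.norm(x1-x2).round(4))
```

```text
18496 313.7437744140625 214.7833709716797 (151.6448516845703, 155.3457794189453) [0.5156 0.0581 0.012 ]
147 313.6532287597656 269.1880798339844 (11.945796012878418, 16.01450538635254) [0.547  0.0973 0.012 ]
4035 313.8589782714844 223.8407440185547 (68.07869720458984, 76.68325805664062) [0.5205 0.0645 0.012 ]
220 362.2588195800781 191.42123413085938 (15.755942344665527, 17.931602478027344) [0.4711 0.0679 0.012 ]
222 265.45751953125 191.30496215820312 (15.915617942810059, 17.880447387695312) [0.5348 0.0168 0.012 ]
disc [0.51563034 0.0582162  0.012     ]
[0.51760337 0.06067641] 51.314695218291504 [0.04695023 0.04709449 0.04708556]
bosstop z 0.05633491469286728 ((517.6952514648438, 61.455718994140625), (41.65476608276367, 33.69295883178711), 50.63835525512695)
tri [0.5476 0.0981 0.0091] 0.0002
tri [0.5358 0.0167 0.0059] 0.0008
tri [0.4708 0.0682 0.0085] 0.0008
tri [0.5029 0.0136 0.1729] 0.0053
```

View pics/z2.png

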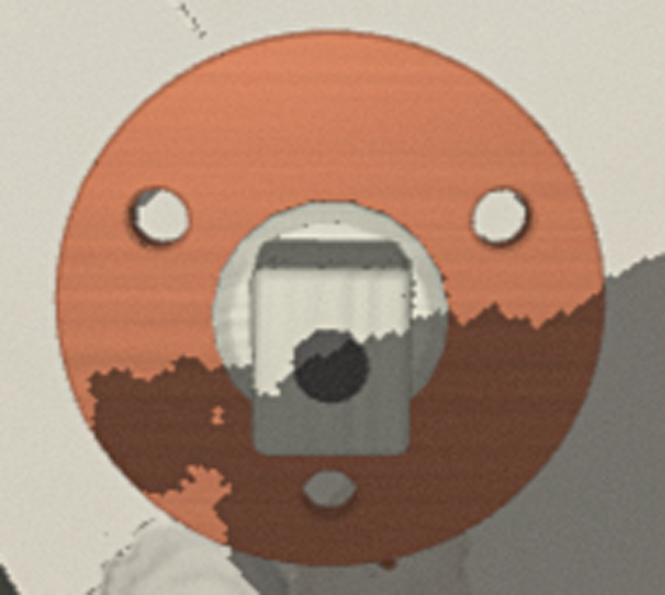

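```bash
python3 -m creep '5 -5 -10 0 0 0.05; 20 -18 -25 0 0 0.18; 45 -40 -40 0 0 0.31; 70 -63 -50 0 0 0.44; 95 -85 -50 0 0 0.57; 120 -108 -50 0 0 0.70; 145 -130 -50 0 0 0.83; 170 -153 -50 0 0 0.94; 190 -171 -50 0 0 0.984; 198 -178 -50 0 0 0.984; 198 -178 -50 0 0 0.984; 198 -178 -50 0 0 0.984; 198 -178 -50 0 0 0.984'
python3 - <<'E'
from cell import bot,get_image
from h import *
o=bot.get_obs();print(o["qpos"],o["ee_rot"],o["dq"].round(3))
T=toolT(o);print(np.degrees(np.arctan2(T[1,0],T[0,0])))
d=get_image("wrist"); cv2.imwrite("pics/w3.png",d["color"][:,:,::-1]); d["E"]=toolT(o)@d["mount"]; np.savez("w3.npz",**d)
cv2.imwrite("pics/z3.png",cv2.resize(d["color"][90:330,200:430,::-1],None,fx=2.5,fy=2.5,interpolation=2))
E
```

```text
time: 6.55
ee_pos: [0.5358, -0.2035, 0.2004]
ee_rot: [-0.0, 0.041, 0.999, 0.0]
force: [-0.8, 0.5, -0.6]
width: 0.0854
[-4.90609735e-01  4.00237409e-01 -7.62201576e-02  1.09470520e+00
  2.66860642e-04 -4.08332880e-01] [-1.07046377e-04  4.11268484e-02  9.99153908e-01  1.99783993e-04] [ 0.001 -0.001  0.002 -0.002 -0.001 -0.   ]
175.2858832145122
```

View pics/w3.png

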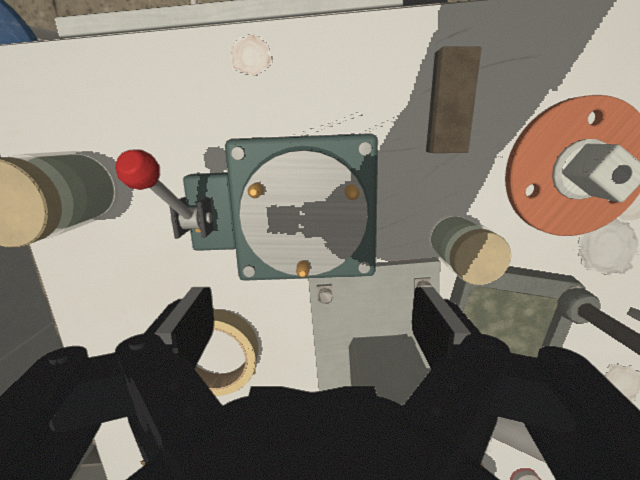

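View pics/z3.png

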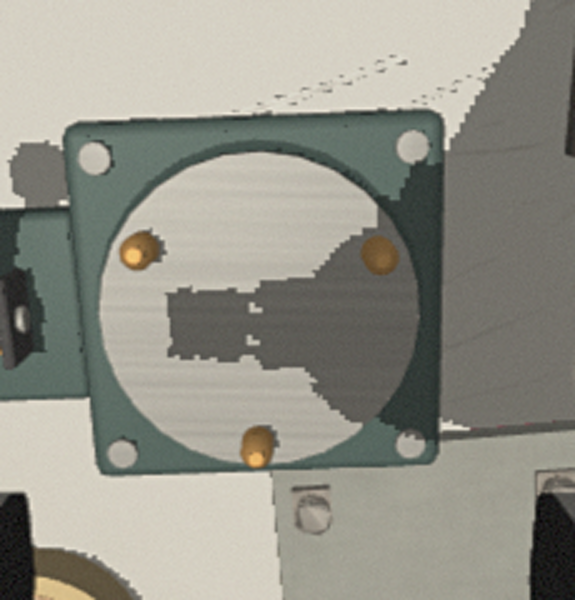

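Run:
```python
from m import *
d=load("w3");E=d["E"];c=cloud(d,E);hsv=cv2.cvtColor(d["color"],cv2.COLOR_RGB2HSV).astype(int)
m=(hsv[...,0]>10)&(hsv[...,0]<24)&(hsv[...,1]>100)&(c[...,2]<.08);m[:140]=0;m[285:]=0;m[:,:230]=0;m[:,375:]=0
P=[];
for ce,s in comps(m,40,400): print(ce,s, c[s[1]:s[1]+s[3],s[0]:s[0]+s[2],2].max()); P.append(ce)
for z in(.055,.057,.059):
    cc,y,r=fit3([ray(d,E,*p,z)[:2] for p in P]);print("cent",z,cc.round(4),np.degrees(y),r)
tips=[(200+u/2.5,90+v/2.5) for u,v in[(132,255),(380,259),(256,459)]]
cc,y,r=fit3([ray(d,E,*p,.066)[:2] for p in tips]);print("tips",cc,np.degrees(y),r)
# hub disc
g=(hsv[...,1]<50)&(c[...,2]>.040)&(c[...,2]<.055);g[:140]=0;g[290:]=0;g[:,:225]=0;g[:,380:]=0
cn,_=cv2.findContours(g.astype(np.uint8),cv2.RETR_EXTERNAL,cv2.CHAIN_APPROX_NONE);b=max(cn,key=cv2.contourArea);(x,y),ax,_=cv2.fitEllipse(cv2.convexHull(b));print("disc",x,y,ax,ray(d,E,x,y,.048))
# dense: circle fit of stud cloud via z>.052 points
s=m&(c[...,2]>.05);print(cv2.minEnclosingCircle((c[s][:,:2]*1000).astype(np.float32)))
for i in (0,1,2):
    mm=s.copy();q=P[i];vv,uu=np.mgrid[:480,:640];mm&=(abs(uu-q[0])<14)&(abs(vv-q[1])<14)
    pts=c[mm]; t=pts[pts[:,2]>.062]; print("stud",i,pts[:,:2].min(0).round(4),pts[:,:2].max(0).round(4),t.mean(0).round(4),len(t))
print("hubz",np.median(c[g][:,2]))
# base block side: teal edges and knob
k=((hsv[...,0]>172)|(hsv[...,0]<4))&(hsv[...,1]>170)&(hsv[...,2]>80);k[240:]=0;k[:130]=0
for ce,st in comps(k,200,3000):
    mm=c[st[1]:st[1]+st[3],st[0]:st[0]+st[2]][k[st[1]:st[1]+st[3],st[0]:st[0]+st[2]]];print("knob",ce,st,ray(d,E,*ce,.117).round(4),mm.mean(0).round(4),mm.max(0).round(4))
bl=[ (200+u/2.5,90+v/2.5) for u,v in[(94,157),(413,146),(410,443),(122,452)]]
B=np.array([ray(d,E,*p,.033)[:2] for p in bl]);print("bolts",B.round(4).tolist(),B.mean(0),np.degrees(np.arctan2(B[3,1]-B[0,1],B[3,0]-B[0,0])),np.degrees(np.arctan2(B[2,1]-B[1,1],B[2,0]-B[1,0])))
```

```text
[255.0952381  189.95833333] [248 183  15  15 168] 0.34354116692102055
[351.51176471 191.9       ] [345 185  14  15 170] 0.34354116692102055
[302.4        268.55151515] [296 261  13  16 165] 0.34354116692102055
cent 0.055 [ 0.5348 -0.2109] -5.849095027827371 [0.04810118 0.04807099 0.04799407]
cent 0.057 [ 0.5343 -0.2108] -5.849095027827394 [0.04776777 0.04773779 0.0476614 ]
cent 0.059 [ 0.5338 -0.2107] -5.849095027827374 [0.04743436 0.04740459 0.04732873]
tips [ 0.53478266 -0.21105405] -5.4194171830964875 [0.04801131 0.04769208 0.04833553]
disc 303.3835144042969 212.6529998779297 (124.94282531738281, 127.82081604003906) [ 0.53156419 -0.21042192  0.048     ]
((534.14990234375, -210.59519958496094), 53.05229187011719)
stud 0 [ 0.5004 -0.2551] [ 0.5117 -0.2434] [ 0.5061 -0.2491  0.0648] 116
stud 1 [ 0.509  -0.1728] [ 0.5204 -0.1621] [ 0.5147 -0.1672  0.0647] 116
stud 2 [ 0.5759 -0.2215] [ 0.5871 -0.2102] [ 0.5814 -0.2154  0.0649] 89
hubz 0.048560787060660526
knob [136.29991916 169.12691997] [ 116  151   42   38 1237] [ 0.4777 -0.3156  0.117 ] [ 0.4772 -0.309   0.1295] [ 0.4897 -0.1966  0.3435]
bolts [[0.475, -0.2653], [0.4806, -0.1505], [0.5949, -0.1561], [0.5894, -0.2706]] [ 0.53497062 -0.21063712] -2.6442430682803155 -2.8374449407419435
```

Run:
```python
from m import *
vv,uu=np.mgrid[:480,:640]
for n in("w1","w3","w2","scene0","side0"):
    d=load(n);E=d.get("E",d.get("extrinsics"));c=cloud(d,E);hsv=cv2.cvtColor(d["color"],cv2.COLOR_RGB2HSV).astype(int)
    near=lambda x,y,r:np.hypot(c[...,0]-x,c[...,1]-y)<r
    m=near(.535,-.208,.062)&(hsv[...,0]>10)&(hsv[...,0]<24)&(hsv[...,1]>90)&(c[...,2]>.05)
    P=[]
    for ce,s in comps(m,15,400):
        P.append(ce)
    if len(P)==3:
        cc,y,r=fit3([ray(d,E,*p,.057)[:2] for p in P]);print(n,"studs",cc.round(4),np.degrees(y).round(2),r.round(4))
    g=near(.535,-.208,.07)&(c[...,2]>.043)&(c[...,2]<.054)&(hsv[...,1]<60)
    if g.sum()>500:
        q=(c[g][:,:2]*1000).astype(np.float32);(x,y),rad=cv2.minEnclosingCircle(q);print(n,"hubdisc",x,y,rad,np.median(c[g][:,2]))
    g=near(.517,.06,.08)&(c[...,2]>.007)&(c[...,2]<.017)&(hsv[...,1]>80)
    if g.sum()>500:
        q=(c[g][:,:2]*1000).astype(np.float32);(x,y),rad=cv2.minEnclosingCircle(q);print(n,"lapdisc",x,y,rad,np.median(c[g][:,2]))
    g=near(.517,.06,.04)&(c[...,2]>.052)&(c[...,2]<.062)
    if g.sum()>100:print(n,"boss",cv2.minAreaRect((c[g][:,:2]*1000).astype(np.float32)))
```

```text
w1 studs [ 0.5348 -0.2106] -5.81 [0.0478 0.0479 0.0479]
w1 hubdisc 535.0194091796875 -211.09710693359375 58.07832717895508 0.048776915973634205
w1 lapdisc 518.3731689453125 61.16312026977539 68.33230590820312 0.012234191635529357
w1 boss ((518.8368530273438, 61.073638916015625), (42.460662841796875, 34.103302001953125), 50.81171798706055)
w3 studs [ 0.5343 -0.2108] -5.82 [0.0477 0.0478 0.0477]
w3 hubdisc 534.6306762695312 -210.73915100097656 58.010623931884766 0.04856090169371702
w3 lapdisc 518.4089965820312 61.19552230834961 68.65833282470703 0.012007840682292104
w3 boss ((518.8954467773438, 61.43377685546875), (43.867401123046875, 33.632652282714844), 50.38982391357422)
w2 hubdisc 561.6632080078125 -165.97830200195312 25.610458374023438 0.04855595964759701
w2 lapdisc 518.4547729492188 61.718257904052734 67.95779418945312 0.01240477627133535
w2 boss ((517.6952514648438, 61.455718994140625), (41.65476608276367, 33.69295883178711), 50.63835525512695)
scene0 studs [ 0.5347 -0.2108] -5.44 [0.0475 0.048  0.0477]
scene0 hubdisc 533.7196044921875 -210.47467041015625 60.799251556396484 0.04873438571293909
scene0 lapdisc 518.1519165039062 63.20128631591797 69.58035278320312 0.01261860932957648
scene0 boss ((517.1879272460938, 62.82017517089844), (41.39171600341797, 38.37310028076172), 49.631187438964844)
side0 studs [ 0.5342 -0.2096] -4.96 [0.0487 0.0475 0.0477]
side0 hubdisc 536.7086181640625 -211.36175537109375 60.90922927856445 0.04767893546965174
side0 lapdisc 519.5275268554688 63.811248779296875 69.18128967285156 0.011852295022033721
side0 boss ((519.3646240234375, 63.49671936035156), (42.44133758544922, 33.66790771484375), 51.910526275634766)
```

Careful masks agree across the views. The hub is at (0.5346, -0.2108) with studs at -5.8°, and the lap is at (0.518, 0.0613) at 51.3°. I'll go back to the lap and descend.

```bash
python3 -m creep '2 10 0 0 0 -0.05; 5 32 0 0 0 -0.18; 9 60 0 0 0 -0.31; 13 90 0 0 0 -0.44; 18 120 0 0 0 -0.57; 22 150 0 0 0 -0.70; 27 180 0 0 0 -0.83; 32 210 10 0 0 -0.93; 36 240 20 0 0 -0.977; 39 257 35 0 0 -0.977; 39.3 262.4 50 0 0 -0.977; 39.3 262.4 65 0 0 -0.977; 39.3 262.4 80 0 0 -0.977; 39.3 262.4 80 0 0 -0.977; 39.3 262.4 80 0 0 -0.977' 70
python3 - <<'E'
from cell import bot,get_image
from h import *
o=bot.get_obs();T=toolT(o);print(o["width"],np.degrees(np.arctan2(T[1,0],T[0,0])), T[:3,:3].T@(np.array([.5182,.0613,.021])-o["ee_pos"])*1000)
E
```

```text
time: 8.1
ee_pos: [0.5184, 0.0605, 0.1207]
ee_rot: [-0.0, -0.432, 0.902, 0.0]
force: [0.5, -0.5, -0.6]
width: 0.0701
0.0701129414361655 -128.76910181533898 [-0.46177193  0.63495935 99.66529355]
```

```bash
python3 -m creep '0 0.6 10 0 0 0; 0 0.6 30 0 0 0; 0 0.6 50 0 0 0; 0 0.6 70 0 0 0; 0 0.6 85 0 0 0; 0 0.6 95 0 0 0; 0 0.6 99 0 0 0; 0 0.6 99 0 0 0; 0 0.6 99 0 0 0'
python3 -m creep '0 0 0 0 0 0; 0 0 0 0 0 0; 0 0 0 0 0 0; 0 0 0 0 0 0; 0 0 0 0 0 0; 0 0 0 0 0 0; 0 0 0 0 0 0; 0 0 0 0 0 0' 25 60
python3 - <<'E'
from cell import bot,get_image
from h import *
o=bot.get_obs();print(o)
d=get_image("wrist"); cv2.imwrite("pics/w4.png",d["color"][:,:,::-1]); d["E"]=toolT(o)@d["mount"]; np.savez("w4.npz",**d)
E
```

```text
time: 9.0
ee_pos: [0.5187, 0.0604, 0.0219]
ee_rot: [0.0, -0.432, 0.902, -0.0]
force: [0.4, 0.5, 0.2]
width: 0.0698
time: 9.8
ee_pos: [0.5186, 0.0604, 0.0219]
ee_rot: [0.0, -0.432, 0.902, -0.0]
force: [-0.9, 0.6, 5.7]
width: 0.0332
{'time': 9.8, 'qpos': array([-2.41904237e-02,  5.00569974e-01, -4.53259476e-01,  6.15961084e-01,
        7.95679776e-05, -9.17383345e-01]), 'dq': array([-0.00030907, -0.00065093, -0.00073827, -0.00040815,  0.00110944,
        0.00123287]), 'tau': array([-1.65473283e-01, -5.60072780e+01,  2.33438498e+01, -4.22435850e-01,
       -6.10753102e-02,  7.11376324e-04]), 'ee_pos': array([0.51864169, 0.06039851, 0.02191975]), 'ee_rot': array([ 4.66232796e-04, -4.31898276e-01,  9.01922183e-01, -1.92651748e-04]), 'force': array([-0.88886924,  0.63586235,  5.74472615]), 'ft_torque': array([ 0.09893772,  0.20444739, -0.03683302]), 'width': 0.03322615895865522}
```

View pics/w4.png

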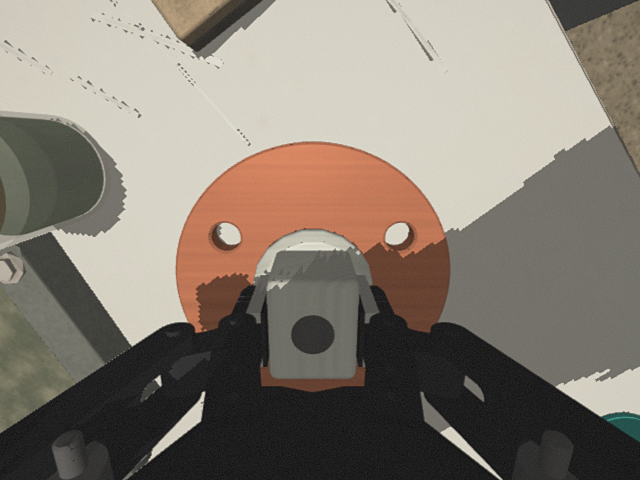

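The boss is held squarely between the pads, and two holes show at (226,236) and (399,236). I'll lift, then measure the lap in the tool frame.

```bash
python3 -m creep '0 0 -5 0 0 0; 0 0 -20 0 0 0; 0 0 -40 0 0 0; 0 0 -65 0 0 0; 0 0 -90 0 0 0; 0 0 -115 0 0 0; 0 0 -130 0 0 0; 0 0 -135 0 0 0; 0 0 -135 0 0 0; 0 0 -135 0 0 0'
cat > lapin.py <<'E'
from cell import bot,get_image
from m import *
import sys
def meas(tag):
    o=bot.get_obs();T=toolT(o)
    d=get_image("wrist"); cv2.imwrite(f"pics/{tag}.png",d["color"][:,:,::-1]);d["E"]=T@d["mount"];np.savez(tag+".npz",**d)
    M=d["mount"];c=cloud(d,M);hsv=cv2.cvtColor(d["color"],cv2.COLOR_RGB2HSV).astype(int)
    m=(hsv[...,0]>3)&(hsv[...,0]<15)&(hsv[...,1]>95)&(c[...,2]<.03)&(c[...,2]>-.03);m[:120]=0;m[330:]=0;m[:,:165]=0;m[:,465:]=0
    p=c[m];A=np.c_[p[:,:2],np.ones(len(p))];k=np.linalg.lstsq(A,p[:,2],rcond=None)[0];print("plane tilt",k[:2].round(4),"z at axis mm",k[2]*1000)
    zt=np.median(p[:,2])
    cn,_=cv2.findContours(m.astype(np.uint8),cv2.RETR_CCOMP,cv2.CHAIN_APPROX_NONE);Q=[]
    def rt(u,v):
        r=M[:3,:3]@np.array([(u-d["cx"])/d["fx"],(v-d["cy"])/d["fy"],1]);return (M[:3,3]+r*(zt-M[2,3])/r[2])[:2]
    for q in cn:
        a=cv2.contourArea(q);(x,y),rr=cv2.minEnclosingCircle(q)
        if 250<a<1500 and y<262:
            (x,y),ax,_=cv2.fitEllipse(q);Q.append(rt(x,y));print("hole",round(a),round(x,1),round(y,1),Q[-1]*1000)
    b=max(cn,key=cv2.contourArea)[:,0];e=b[b[:,1]<225]
    e3=np.array([rt(*x) for x in e]);cx=cv2.minEnclosingCircle((e3*1000).astype(np.float32))
    A=np.c_[2*e3,np.ones(len(e3))];s=np.linalg.lstsq(A,(e3**2).sum(1),rcond=None)[0];print("rim centre mm",s[:2]*1000,np.sqrt(s[2]+s[0]**2+s[1]**2))
    if len(Q)==2:
        Q=sorted(Q,key=lambda q:q[1]);v=Q[1]-Q[0];yaw=np.arctan2(-v[0],v[1]);mid=(Q[0]+Q[1])/2
        cen=mid-.024*np.array([v[1],-v[0]])/np.linalg.norm(v)
        print("tool-frame lap yaw deg",np.degrees(yaw),"dist",np.linalg.norm(v),"centre mm",cen*1000)
        print("world lap",(T@np.array([*cen,zt,1]))[:3],"psi",np.degrees(np.arctan2(T[1,0],T[0,0])))
    print(o["ee_pos"],o["width"],o["force"].round(2))
meas(sys.argv[1])
E
python3 lapin.py w5
```

```text
time: 10.85
ee_pos: [0.5175, 0.0604, 0.1553]
ee_rot: [-0.001, -0.432, 0.902, 0.0]
force: [0.3, -0.8, -5.2]
width: 0.0334
plane tilt [-0.0021  0.0003] z at axis mm 9.567832921164534
hole 454 396.7 233.5 [24.72971208 40.2321238 ]
hole 489 228.0 233.6 [ 24.66101057 -39.68398907]
rim centre mm [-0.54695196  0.33503629] 0.06706805966281815
tool-frame lap yaw deg -0.04925546770707825 dist 0.07991614239921384 centre mm [0.69537019 0.29469945]
world lap [0.5167841  0.06001509 0.14585332] psi -128.82343814074116
[0.5174654  0.06037182 0.15532171] 0.03336806406553303 [ 0.31 -0.82 -5.22]
```

View pics/w5.png

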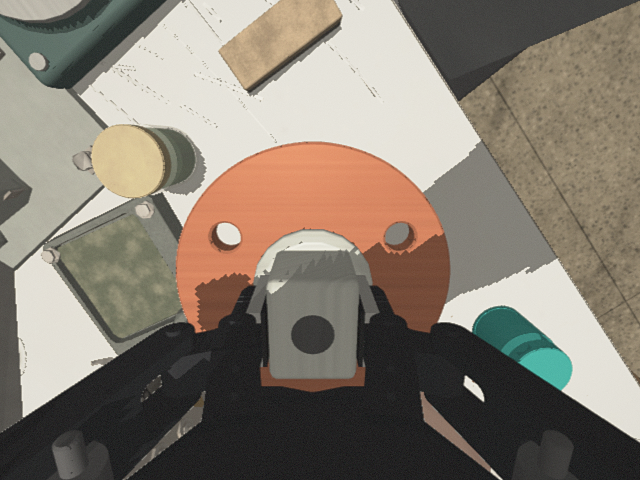

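```bash
python3 -m creep '5 -4.6 0 0 0 0.05; 18 -16 0 0 0 0.15; 35 -32 0 0 0 0.27; 55 -50 0 0 0 0.39; 77 -70 0 0 0 0.51; 99 -90 0 0 0 0.63; 121 -110 0 0 0 0.74; 143 -131 0 0 0 0.85; 163 -149 0 0 0 0.93; 180 -165 0 0 0 0.97; 192 -176 0 0 0 0.9945; 200.6 -183.3 0 0 0 0.9945; 200.6 -183.3 0 0 0 0.9945; 200.6 -183.3 0 0 0 0.9945; 200.6 -183.3 0 0 0 0.9945'
python3 lapin.py w6
python3 - <<'E'
from cell import bot,get_image
from h import *
for n in("scene","side"):
    d=get_image(n);cv2.imwrite(f"pics/{n}6.png",d["color"][:,:,::-1])
o=bot.get_obs();T=toolT(o);print(T[:3,:3].T@(np.array([.5346,-.2108,.07])-o["ee_pos"])*1000,o["dq"].round(3))
E
```

```text
time: 12.4
ee_pos: [0.5351, -0.2097, 0.1562]
ee_rot: [-0.0, 0.05, 0.999, 0.0]
force: [-0.4, 0.5, -5.1]
width: 0.0334
plane tilt [-0.0004  0.0012] z at axis mm 9.484356897885236
hole 475 228.0 233.5 [ 25.32944975 -39.00224961]
hole 460 396.7 233.4 [25.45057693 40.90865391]
rim centre mm [0.38959268 0.9357894 ] 0.06691612349355933
tool-frame lap yaw deg -0.08684760493935767 dist 0.07991099532359115 centre mm [1.39004091 0.98958078]
world lap [ 0.53383325 -0.20862091  0.14678942] psi 174.2739802864258
[ 0.5351211  -0.20974953  0.156214  ] 0.03340295108316062 [-0.37  0.46 -5.06]
[ 0.60118423 -0.79362514 86.40439771] [-0.004  0.001  0.003  0.001 -0.002 -0.002]
```

View pics/scene6.png

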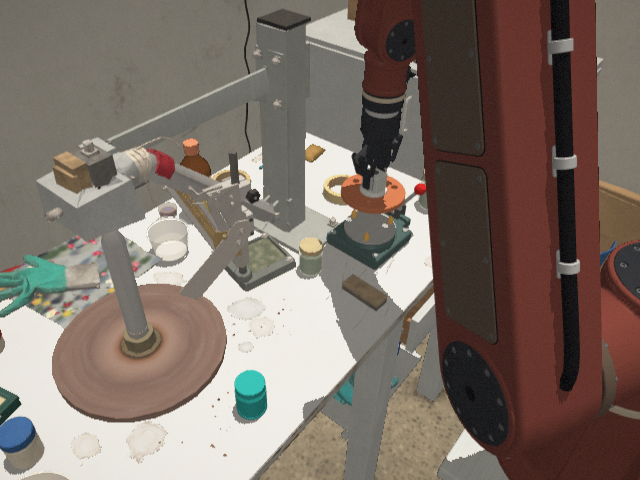

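View pics/w6.png

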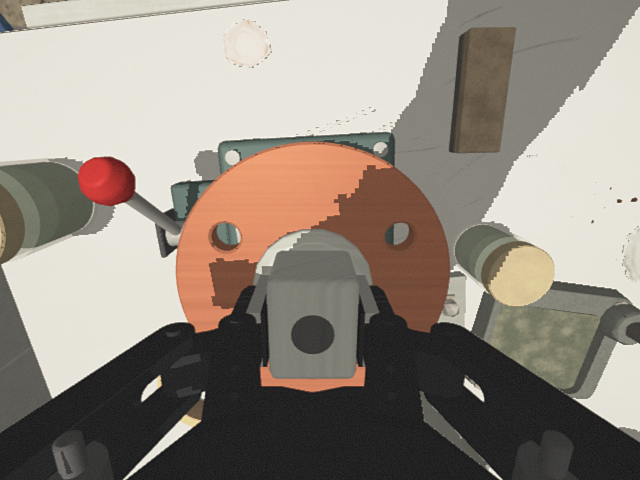

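```bash
python3 -m creep '0.5 -1 10 0 0 0; 0.5 -1 25 0 0 0; 0.5 -1 40 0 0 0; 0.5 -1 52 0 0 0; 0.5 -1 60 0 0 0; 0.5 -1 64 0 0 0; 0.5 -1 64 0 0 0; 0.5 -1 64 0 0 0'
python3 lapin.py w7
python3 - <<'E'
from cell import bot,get_image
from h import *
d0={}
for n in("scene","side"):
    d=get_image(n);c=d["color"][:,:,::-1]
    c=c[150:280,310:450] if n=="scene" else c[180:270,290:400]
    d0[n]=cv2.resize(c,(560,int(560*c.shape[0]/c.shape[1])),interpolation=2)
    cv2.imwrite(f"pics/{n}7.png",d0[n])
E
```

```text
time: 13.35
ee_pos: [0.535, -0.2119, 0.0927]
ee_rot: [0.0, 0.051, 0.999, -0.0]
force: [-0.4, -0.8, -5.9]
width: 0.0337
plane tilt [-0.0005  0.001 ] z at axis mm 9.488089328550252
hole 456 396.7 233.5 [25.39747119 40.9149762 ]
hole 452 228.0 233.5 [ 25.35451199 -38.98963179]
rim centre mm [0.394651   0.98971647] 0.06692394035827005
tool-frame lap yaw deg -0.030803995120579863 dist 0.07990461954136813 centre mm [1.37599506 0.97557535]
world lap [ 0.53368855 -0.21082764  0.08329049] psi 174.19819825698622
[ 0.53495334 -0.21193423  0.0927146 ] 0.033722275880832805 [-0.38 -0.76 -5.9 ]
```

View pics/scene7.png

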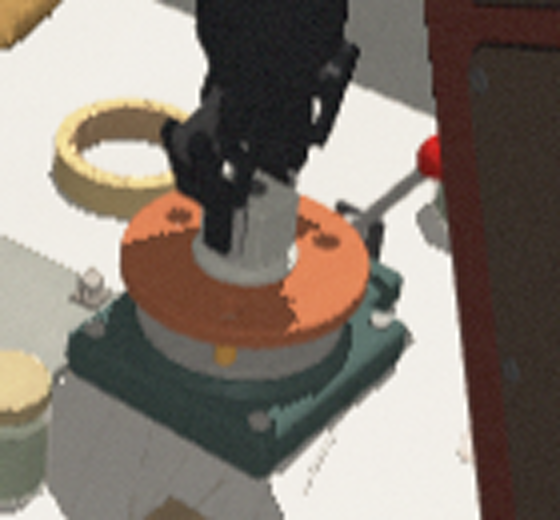

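View pics/side7.png

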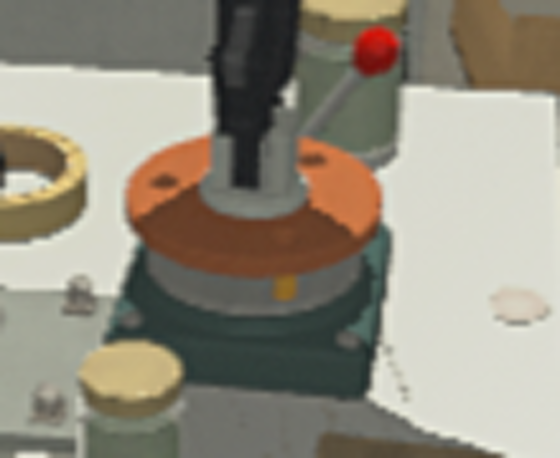

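View pics/w7.png

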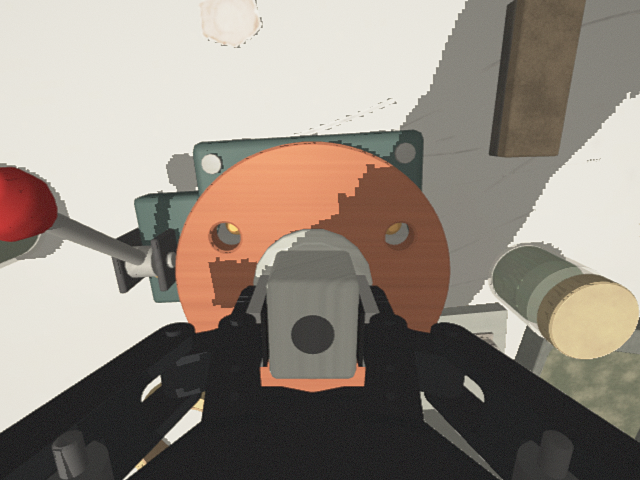

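Both studs show through the holes, at (233,227) and (393,228). I'll compare the tips with the hole axes.

Run:
```python
from m import *
d=load("w7");M=d["mount"];hsv=cv2.cvtColor(d["color"],cv2.COLOR_RGB2HSV).astype(int)
cv2.imwrite("pics/z7.png",cv2.resize(d["color"][205:260,195:430,::-1],None,fx=3.4,fy=3.4,interpolation=2))
def rt(u,v,z):
    r=M[:3,:3]@np.array([(u-d["cx"])/d["fx"],(v-d["cy"])/d["fy"],1]);return (M[:3,3]+r*(z-M[2,3])/r[2])[:2]*1000
m=(hsv[...,0]>16)&(hsv[...,0]<26)&(hsv[...,1]>110);m[:205]=0;m[260:]=0;m[:,:200]=0;m[:,430:]=0
for ce,s in comps(m,8,300): print(ce,s,rt(*ce,.0267))
# hole top rim: dark+bright non-copper circles; use contour of not-copper, bounding box
```

```text
[393.6   228.475] [386 223  15  11  80] [23.13538465 43.59065009]
[232.16666667 228.39393939] [226 224  13  10  66] [ 23.15120748 -41.16216263]
```

View pics/z7.png

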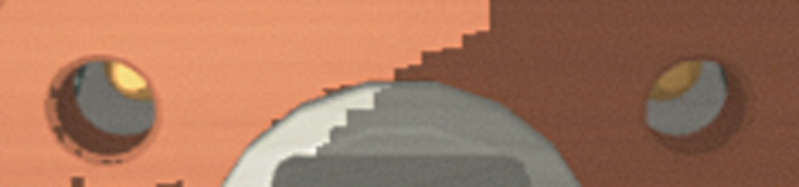

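Run:
```python
from m import *
d=load("w7");M=d["mount"]
def rt(u,v,z):
    r=M[:3,:3]@np.array([(u-d["cx"])/d["fx"],(v-d["cy"])/d["fy"],1]);return (M[:3,3]+r*(z-M[2,3])/r[2])[:2]*1000
print("holes",rt(225,236.8,.0095),rt(399.4,235.9,.0095))
for z in(.0247,.0267):print("tips",z,rt(232.6,226.2,z),rt(392.6,227,z))
```

```text
holes [ 23.69528734 -40.5509371 ] [24.17296973 42.29579358]
tips 0.0247 [ 24.87431851 -40.36075337] [24.47224372 42.52156406]
tips 0.0267 [ 24.34330872 -40.85635512] [23.93644321 43.01350555]
```

The tips line up with the holes within about 0.5 mm, so I'll lower slowly.

```bash
python3 -m creep '0 0 2 0 0 0; 0 0 4 0 0 0; 0 0 6 0 0 0; 0 0 8 0 0 0; 0 0 10 0 0 0; 0 0 12 0 0 0; 0 0 12 0 0 0'; python3 -c "
from cell import bot;o=bot.get_obs();print(o['force'],o['ft_torque'],o['ee_pos'],o['width'])"
```

```text
time: 14.2
ee_pos: [0.5344, -0.2117, 0.0799]
ee_rot: [-0.0, 0.051, 0.999, 0.0]
force: [-0.5, 0.2, -4.6]
width: 0.033
[-0.48989017  0.19787896 -4.56412062] [ 0.0313148   0.01433168 -0.02544884] [ 0.53443989 -0.21165776  0.07994615] 0.033034069256413875
```

```bash
python3 -m creep '0 0 2 0 0 0; 0 0 4 0 0 0; 0 0 6 0 0 0; 0 0 7.5 0 0 0; 0 0 9 0 0 0; 0 0 9 0 0 0; 0 0 9 0 0 0'; python3 -c "
from cell import bot;o=bot.get_obs();print(o['force'],o['ft_torque'],o['ee_pos'],o['width'])"
```

```text
time: 14.9
ee_pos: [0.5346, -0.2118, 0.0713]
ee_rot: [-0.0, 0.051, 0.999, 0.0]
force: [0.2, 0.8, -4.8]
width: 0.0332
[ 0.16661631  0.82123276 -4.8469321 ] [ 0.00535031  0.0275495  -0.00435819] [ 0.53464428 -0.21178427  0.07129822] 0.03322951182959031
```

```bash
python3 -m creep '0 0 0.7 0 0 0; 0 0 1.4 0 0 0; 0 0 1.8 0 0 0; 0 0 1.8 0 0 0; 0 0 1.8 0 0 0'; python3 -c "
from cell import bot;o=bot.get_obs();print(o['force'],o['ft_torque'],o['ee_pos'],o['width'])"
```

```text
time: 15.4
ee_pos: [0.5347, -0.2118, 0.0699]
ee_rot: [0.0, 0.051, 0.999, -0.0]
force: [-2.3, 2.3, 3.3]
width: 0.0334
[-2.26577345  2.31499048  3.30293485] [0.22288764 0.47667844 0.0203949 ] [ 0.53472727 -0.21179011  0.06990457] 0.03341282467828987
```

```bash
python3 -m creep '0 0 0.4 0 0 0; 0 0 0.4 0 0 0; 0 0 0 0 0 0; 0 0 0 0 0 0'; python3 -c "
from cell import bot;o=bot.get_obs();print(o['force'],o['ee_pos'],o['width'])"
python3 -m creep '0 0 0 0 0 0; 0 0 0 0 0 0; 0 0 0 0 0 0; 0 0 0 0 0 0; 0 0 0 0 0 0; 0 0 0 0 0 0' 58; python3 -c "
from cell import bot;o=bot.get_obs();print(o['force'],o['ee_pos'],o['width'])"
```

```text
time: 15.8
ee_pos: [0.5347, -0.2118, 0.0699]
ee_rot: [0.0, 0.051, 0.999, -0.0]
force: [-3.3, 1.0, 6.6]
width: 0.0336
[-3.2882323   0.98361273  6.5546995 ] [ 0.53473647 -0.21180692  0.06990172] 0.033648680789221404
time: 16.4
ee_pos: [0.5347, -0.2118, 0.0695]
ee_rot: [0.0, 0.051, 0.999, -0.0]
force: [-0.7, -0.0, -0.0]
width: 0.0581
[-0.71031711 -0.02291485 -0.049352  ] [ 0.53467999 -0.21179857  0.06946555] 0.05808679794568527
```

```bash
python3 -m creep '0 0 -5 0 0 0; 0 0 -20 0 0 0; 0 0 -40 0 0 0; 0 0 -65 0 0 0; 0 0 -90 0 0 0; 0 0 -115 0 0 0; 0 0 -130 0 0 0; 0 0 -135 0 0 0; 0 0 -135 0 0 0; 0 0 -135 0 0 0'
python3 - <<'E'
from cell import bot,get_image
from m import *
o=bot.get_obs();T=toolT(o)
d=get_image("wrist"); cv2.imwrite("pics/w8.png",d["color"][:,:,::-1]);d["E"]=T@d["mount"];np.savez("w8.npz",**d)
c=cloud(d,d["E"]);hsv=cv2.cvtColor(d["color"],cv2.COLOR_RGB2HSV).astype(int)
near=lambda x,y,r:np.hypot(c[...,0]-x,c[...,1]-y)<r
g=near(.5346,-.211,.08)&(hsv[...,0]<16)&(hsv[...,1]>90)&(c[...,2]<.075)&(c[...,2]>.045)
p=c[g];print("disc z",np.median(p[:,2]),np.percentile(p[:,2],[2,98]),cv2.minEnclosingCircle((p[:,:2]*1000).astype(np.float32)))
k=np.linalg.lstsq(np.c_[p[:,:2],np.ones(len(p))],p[:,2],rcond=None)[0];print("tilt",k[:2])
g=near(.5346,-.211,.04)&(c[...,2]>.09)&(c[...,2]<.12);print("boss top",np.median(c[g][:,2]))
k=((hsv[...,0]>172)|(hsv[...,0]<4))&(hsv[...,1]>170)&(hsv[...,2]>80)
for ce,st in comps(k,200,4000):
    sl=np.s_[st[1]:st[1]+st[3],st[0]:st[0]+st[2]];mm=c[sl][k[sl]];print("knob",ce,st,ray(d,d["E"],*ce,.117).round(4),np.median(mm,0).round(4),mm.max(0).round(4),mm.min(0).round(4))
E
```

```text
time: 17.4
ee_pos: [0.5342, -0.2116, 0.2037]
ee_rot: [-0.001, 0.051, 0.999, 0.0]
force: [-0.1, -0.8, -0.2]
width: 0.0578
disc z 0.06046935833004308 [0.05889826 0.06191717] ((535.2659301757812, -211.07740783691406), 68.06584930419922)
tilt [ 1.22848792e-05 -1.80693480e-03]
boss top 0.10439804934920592
knob [150.71682164 173.22992392] [ 131  155   41   38 1183] [ 0.4777 -0.3153  0.117 ] [ 0.477  -0.3092  0.1289] [ 0.4898 -0.2034  0.3469] [ 0.4654 -0.3234  0.1181]
```

View pics/w8.png

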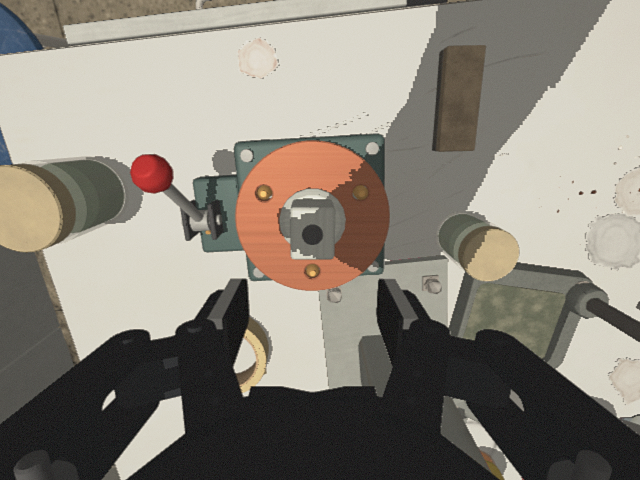

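The lap is seated: the disc top is at z 0.0605 and level. All three studs show through the holes at (264,193), (360,192) and (312,271). Next is the lever, so I'll shut the fingers and go behind the knob.

```bash
python3 -m creep '5 -5 0 0 0 0; 18 -20 0 0 0 0; 40 -43 0 0 0 -0.03; 62 -67 0 0 0 -0.053; 84 -90 0 0 0 -0.053; 98 -105 0 0 0 -0.053; 103.4 -110.5 10 0 0 -0.053; 103.4 -110.5 30 0 0 -0.053; 103.4 -110.5 50 0 0 -0.053; 103.4 -110.5 70 0 0 -0.053; 103.4 -110.5 85 0 0 -0.053; 103.4 -110.5 95.5 0 0 -0.053; 103.4 -110.5 95.5 0 0 -0.053; 103.4 -110.5 95.5 0 0 -0.053; 103.4 -110.5 95.5 0 0 -0.053' 0
python3 - <<'E'
from cell import bot,get_image
from h import *
o=bot.get_obs();T=toolT(o);print(o["width"],o["dq"].round(3),np.degrees(np.arctan2(T[1,0],T[0,0])))
for n in("wrist","side","scene"):
    d=get_image(n);c=d["color"][:,:,::-1]
    if n=="side":c=cv2.resize(c[140:290,270:430],None,fx=4,fy=4,interpolation=2)
    if n=="scene":c=cv2.resize(c[110:280,310:500],None,fx=3.5,fy=3.5,interpolation=2)
    cv2.imwrite(f"pics/{n}9.png",c)
E
```

```text
time: 18.95
ee_pos: [0.4211, -0.3116, 0.1097]
ee_rot: [0.0, 0.024, 1.0, -0.0]
force: [-0.4, 0.2, 0.2]
width: -0.0
-2.8345662346117433e-05 [-0.001 -0.005  0.001  0.    -0.002 -0.002] 177.24003324865558
```

View pics/side9.png

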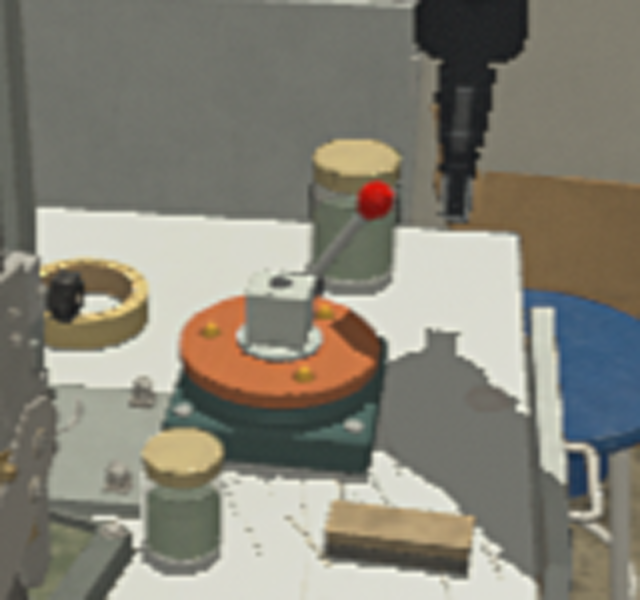

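View pics/wrist9.png

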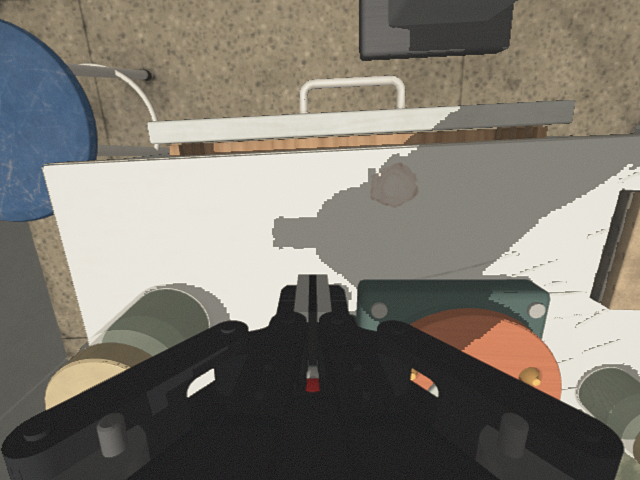

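The closed fingers stand behind the knob, which is centred in the gap at (313,385). Now I push.

```bash
python3 -m creep '-4 0 0 0 0 0; -10 0 0 0 0 0; -17 0 0 0 0 0; -24 0 0 0 0 0; -31 0 0 0 0 0; -38 0 0 0 0 0; -45 0 0 0 0 0; -50 0 0 0 0 0'
python3 -m creep '-6 0 0 0 0 0; -12 0 0 0 0 0; -18 0 0 0 0 0; -24 0 0 0 0 0; -30 0 0 0 0 0; -35 0 0 0 0 0; -40 0 0 0 0 0'
```

```text
time: 19.9
ee_pos: [0.4698, -0.3133, 0.1088]
ee_rot: [-0.001, 0.024, 1.0, 0.0]
force: [-7.9, 0.7, 5.5]
width: 0.0
time: 20.6
ee_pos: [0.5093, -0.3152, 0.1088]
ee_rot: [-0.002, 0.024, 1.0, 0.0]
force: [-8.6, 0.6, 5.0]
width: -0.0001
```

Run:
```python
from cell import bot,get_image
from h import *
o=bot.get_obs();print(o["ft_torque"])
for n in("side",):
    d=get_image(n);c=d["color"][:,:,::-1]
    c=cv2.resize(c[140:290,270:430],None,fx=4,fy=4,interpolation=2)
    cv2.imwrite(f"pics/{n}10.png",c)
```

```text
[ 0.16272144  1.52904625 -0.01910921]
```

View pics/side10.png

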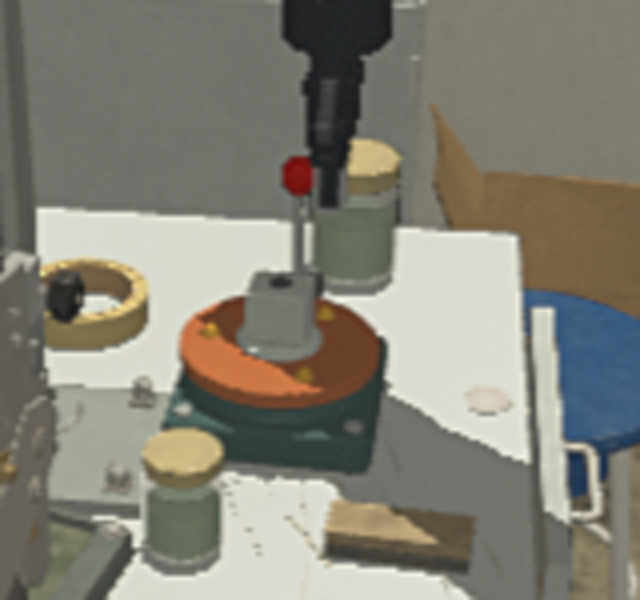

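The lever is now near vertical and moving as expected, so I continue over the crest.

```bash
python3 -m creep '-6 0 0 0 0 0; -12 0 0 0 0 0; -18 0 0 0 0 0; -24 0 0 0 0 0; -29 0 0 0 0 0; -34 0 0 0 0 0; -38 0 0 0 0 0; -38 0 0 0 0 0; -38 0 0 0 0 0'
python3 - <<'E'
from cell import bot,get_image
from h import *
o=bot.get_obs();print(o["force"],o["ft_torque"])
for n in("side",):
    d=get_image(n);c=d["color"][:,:,::-1]
    c=cv2.resize(c[140:290,270:430],None,fx=4,fy=4,interpolation=2)
    cv2.imwrite(f"pics/{n}11.png",c)
E
```

```text
time: 21.55
ee_pos: [0.5487, -0.3175, 0.1091]
ee_rot: [0.0, 0.024, 1.0, -0.0]
force: [-0.4, 0.8, 0.1]
width: 0.0
[-0.37264259  0.81826798  0.12587084] [ 0.05195117  0.0431449  -0.04042331]
```

View pics/side11.png

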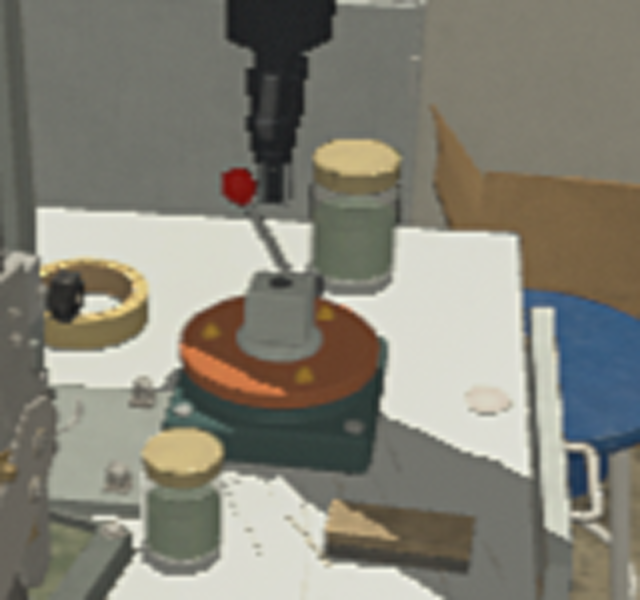

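The force is gone and the lever leans the far way, so it has snapped over. I'll back off and check.

```bash
python3 -m creep '5 0 0 0 0 0; 18 0 0 0 0 0; 35 0 0 0 0 0; 50 0 0 0 0 0; 60 0 -15 0 0 0; 60 0 -40 0 0 0; 60 0 -70 0 0 0; 60 0 -100 0 0 0; 60 0 -120 0 0 0; 60 0 -125 0 0 0; 60 0 -125 0 0 0; 60 0 -125 0 0 0'
python3 - <<'E'
from cell import bot,get_image
from m import *
o=bot.get_obs();T=toolT(o);print(o["force"],o["width"])
D=[]
for n in("wrist","side","scene"):
    d=get_image(n);cv2.imwrite(f"pics/{n}12.png",d["color"][:,:,::-1]);E=T@d["mount"] if n=="wrist" else d["extrinsics"]
    c=cloud(d,E);hsv=cv2.cvtColor(d["color"],cv2.COLOR_RGB2HSV).astype(int)
    k=((hsv[...,0]>172)|(hsv[...,0]<4))&(hsv[...,1]>170)&(hsv[...,2]>60)&(np.hypot(c[...,0]-.56,c[...,1]+.315)<.06)
    for ce,st in comps(k,40,4000):
        r=E[:3,:3]@np.array([(ce[0]-d["cx"])/d["fx"],(ce[1]-d["cy"])/d["fy"],1]);D.append((E[:3,3],r/np.linalg.norm(r)));print(n,ce,st[4],ray(d,E,*ce,.121).round(4))
    near=lambda x,y,r:np.hypot(c[...,0]-x,c[...,1]-y)<r
    g=near(.5346,-.211,.08)&(hsv[...,0]<16)&(hsv[...,1]>90)&(c[...,2]<.075)&(c[...,2]>.045)
    p=c[g]
    if len(p)>300:print(n,"disc z",np.median(p[:,2]),cv2.minEnclosingCircle((p[:,:2]*1000).astype(np.float32)))
    for nm,x,y,z,r in(("jar",.578,-.055,.07,.04),("stone",.447,-.067,.021,.055)):
        g=near(x,y,r)&(abs(c[...,2]-z)<.006)
        if g.sum()>50:print(n,nm,np.median(c[g],0).round(4))
A=sum(np.eye(3)-np.outer(r,r) for _,r in D);b=sum((np.eye(3)-np.outer(r,r))@p for p,r in D);x=np.linalg.solve(A,b)
print("knob",x,"lever",.6+np.arctan2((x[0]-.5296)*.9988-(x[1]+.3157)*.048,x[2]-.038))
E
```

```text
time: 22.8
ee_pos: [0.488, -0.3142, 0.2332]
ee_rot: [-0.001, 0.024, 1.0, 0.0]
force: [-1.4, -0.8, 0.2]
width: 0.0001
[-1.39664987 -0.778581    0.23992543] 6.060922956290723e-05
wrist disc z 0.06027495878144806 ((534.8426513671875, -210.9443817138672), 68.22908020019531)
wrist jar [ 0.5784 -0.0604  0.0699]
wrist stone [ 0.444  -0.0681  0.0211]
side [329.34482759 185.87931034] 58 [ 0.5747 -0.3212  0.121 ]
side disc z 0.05948283336231219 ((537.7421264648438, -208.6434783935547), 70.2143325805664)
side jar [ 0.5809 -0.0547  0.0696]
side stone [ 0.4475 -0.0614  0.0208]
scene [384.13636364 170.71590909] 88 [ 0.5774 -0.322   0.121 ]
scene disc z 0.06038076275319848 ((532.755615234375, -209.21865844726562), 70.37310028076172)
scene jar [ 0.5777 -0.0543  0.0703]
scene stone [ 0.4431 -0.0624  0.0216]
knob [ 0.57463926 -0.31743448  0.12355188] lever 1.0848545951207993
```

View pics/side12.png

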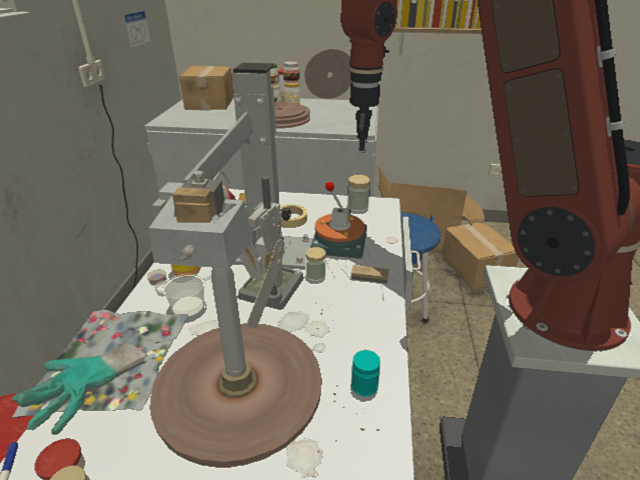

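View pics/wrist12.png

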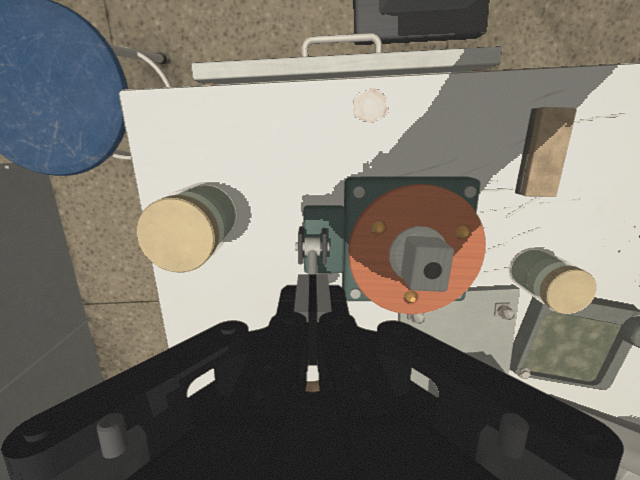

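The lever measures 1.085 rad, so it is at its stop, and the lap is seated. I'll part the fingers so they touch nothing at all, then hand in.

```bash
python3 -m creep '0 0 0 0 0 0; 0 0 0 0 0 0; 0 0 0 0 0 0; 0 0 0 0 0 0; 0 0 0 0 0 0; 0 0 0 0 0 0' 40; python3 -c "
from cell import bot;print(bot.finish_job())"
```

```text
time: 23.55
ee_pos: [0.4885, -0.3145, 0.234]
ee_rot: [0.0, 0.024, 1.0, 0.0]
force: [0.2, 0.4, 0.8]
width: 0.0399
the job is handed in; nothing more can be done
None
```

I fitted the lap on the hub and pushed the brake lever over its detent into the release notch, then handed the job in at about 23.6 s. The hand was well clear, with the fingers parted and touching nothing.

**What I did:** I gripped the lap by its boss and turned it about 57° so its holes met the studs. I lowered it in the grip until the hub took it with about 8 N, and only then let go. I pushed the lever with the fingers shut; the force fell to nothing past the crest, and I backed off.

**Last checks:**
- **Lap:** the top of the disc was at z = 0.060 m, about 12 mm above the hub. It was centred within about 1 mm in the wrist view and level when measured before the push. All three studs showed through the holes.
- **Lever:** it measured about 1.085 rad from two views, against a limit of 1.02.
- **Jar and stone:** the jar's lid and the stone's top had shifted no more than about 5 mm, within the measuring error.
- **Tape:** I only looked at it in the pictures and did not measure it again.

**Disagreements:**
- My first hand-picked pixels put the hub about 6 mm off. Colour masks in four views then agreed within about 1.5 mm.
- The side and scene cameras put the disc centre 2–3 mm away from the wrist view. I put this down to calibration and to the boss hiding part of the disc, because the studs were visibly through the holes.

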